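# Tighten the rock-slab bonding press to its first click

## Robot

A 6-joint arm with a two-finger parallel gripper is mounted at the origin on the work surface. World frame = base frame: x ahead of the robot, y to its left, z up, the work surface at z = 0. Lengths are in mm, angles in rad, forces in N, time in s.
With the tool pointing down it reaches from about 275 to 1000 mm from the base axis. Payload 8.4 kg.
Tool frame: the origin (TCP) lies between the finger pads; the fingertips stand 22 mm ahead of it and the grasp point (between the pads) lies 3 mm ahead of it (r.nose_length is the z of the fingertips in the tool frame, in mm); z points along the fingers, y is the line along which they close (so a half turn about z gives the same grasp; the last joint's range is limited). The gripper opens to 85 mm and grips with 20 to 120 N. Pads are 22 mm wide; open, the fingers measure 114 mm over their backs; the gripper's body (76 mm by 85 mm) begins 54 mm behind the grasp point. The pads swing forward as they close: fully open they stand 13 mm farther back than shut.
Start: joints at [-1.278, 0.353, 1.633, -0, 1.155, -0.002], TCP at [181.591, -598.041, 253.281] pointing down, gripper open.
Joint ranges: [-2.63, 2.63], [-0.92, 2.1], [0.06, 2.66], [-1.3, 4.44], [0, 2.69], [-3.02, 3.02]. Speed limits (rad/s): [2.22, 2.22, 2.79, 3.14, 3.14, 3.14].

## Interface

Orientations are given as [roll, pitch, yaw] about the fixed x, y, z axes, in that order (R = Rz(yaw) Ry(pitch) Rx(roll)).
In Python, from rig import r, viewer, job, readout gives the robot as it stands (r), with the cameras (viewer), the job (job) and the readings (readout).
- The arm moves only by the shell command python3 steer.py 'ROWS' [FORCE]. ROWS is a JSON list of rows, 1 to 5 of them, each of 7 numbers: a rotation vector rx, ry, rz in parts of the range, where 1.0 means 2 rad, then dx, dy, dz in normalised numbers (1 is 250 mm), then the opening from 0.0 (shut) to 1.0 (fully open); each row shifts and turns the commanded pose from where the row before left it, along the tool's axes as they then stand; what a row does not reach is not made up. A row lasts 1/12 s, in which the tool goes at most 41.7 mm and 0.125 rad, less where a joint would pass 70% of its speed; a pose out of reach is approached as far as the arm can. The fingers move at their own pace and stop on an object; FORCE is the grip in N (left out, the last holds). Time passes only in rows, so rows that do not move let the fingers close. It prints the time, the measured TCP pose, the force, the opening and the grip force at its end. Shift and turn numbers lie between -1 and 1, and a call with a number outside is refused. Input that does not fit is refused with a message, and nothing moves.
- readout.sense(): the state, without advancing time (a new reading comes with each control period).
- viewer.grab_frame(name): name is "side" or "top"; returns the picture (480x640x3 uint8, red, green, blue); there is no depth.
- viewer.camera_params(name): a dict with "fx", "fy", "cx", "cy" (pixels), "rvec" (rotation vector, rad) and "tvec" (3), from world to camera coordinates, as OpenCV has them. Camera axes: x right, y down, z forward; pixel columns grow to the right and rows downward; lengths in mm; the calibration is good to about 2 mm. A picture is of the moment at which its call begins. camera_params takes no time and is no camera call.
- job.sign_off(): hands the job in; it is judged then, once.
The state is a dict: "clock": time; "qpos": joint angles; "qvel": joint speeds; "joint_efforts": joint torques, N m; "eef_pos": TCP position; "tcp_rot": TCP orientation; "contact_force": force on the tool from outside, world axes, zero at the start; "wrist_torque": the same for the moment, N m; "opening": opening from 0.0 (shut) to 1.0 (fully open); "grasp_force": force on a finger pad.
Only numpy, scipy, OpenCV 4.12 (cv2) and the standard library are available. Lean on these libraries where they do the work, as an engineer would, in place of code of your own. Each camera call takes 0.05 s, during which the arm holds its last target. There are 200 camera calls.

## Task

A rock slab has been laid on its glass slide in one of the two small bonding presses. Tighten that press: take its crank by the upright knob and turn it clockwise, seen from above, until its slip clutch has clicked over once, then stop at that first click and let go, with the screw left tight. Leave the crank of the empty press alone.

Things in the scene. Friction and masses are not known exactly. Their poses are not given: they have to be found in the camera images.
- crank_knob (a point): Upright black round crank knob, 20 mm diameter, 46 mm tall, on the press that holds the rock slab (105 x 50 x 22 mm, on glass, seen beside the bridge). Point: the knob's middle, 155 mm above the table; z up, +x level towards the spindle, whose vertical axis is 90 mm away. A flat steel arm 16 mm wide joins them below the knob. Clockwise from above tightens; the knob does not spin on the arm.
- screw (a joint): Turn of that press's screw, rad. 0 = fully home on the slab; negative = what is left to turn clockwise (starts -0.9 to -0.35). Running it takes about 2 N at the knob either way; it stays where left. The steel collar below the crank turns with it; the collar's nose lies under the crank arm until the clutch slips.
- clutch (a joint): Slip of the crank over the screw, rad: 0 until the screw is home, then grows clockwise. One click is 0.785 (45 deg). The force along the arc at the knob jumps to 5 N at home, climbs to 10-12 N at 0.2, falls to nearly nothing by 0.6 (the click), then climbs to the second click, peak at 0.98. The crank stays about where it is let go, ahead of the collar's nose by this angle.
- spare_knob (a point): The same knob (same sizes, height and axes) on the crank of the other, empty press, which has nothing under its bridge. To be left alone.

How it is judged (in metres and radians):
At the end, for the whole second after the job is handed in: The screw of the loaded press is home (within 10 degrees), its clutch has slipped over the first click and stands between 0.35 and 1.1 rad (20 to 63 degrees), at rest; the empty press's knob has not moved more than 20 mm (value of joint clutch between 0.35 and 1.1 rad and value of joint screw above -0.17 rad and velocity of joint clutch below 0.1 rad/s); the robot touches nothing.
It fails at once if the crank is driven on past the second click (clutch beyond 1.15 rad) (value of joint clutch above 1.15 rad).
It fails at once if the crank of the empty press is moved more than 20 mm (distance of spare_knob from where it was at the start of the episode above 0.02 m).
It also fails if it takes over 40 s, if anything falls off the work surface, if the arm or the gripper's body presses on something with over 40 N, if the wrist force passes 120 N, or if a joint passes its speed limit or range.

## Working session

There is one attempt and no reset: what is moved stays moved. The work goes in short steps, Python scripts to look and compute and a shell command to move; the robot and the scene stay as the last step left them, time stands still between calls to the robot, and variables do not carry over. Pictures are saved under pics/ and viewed, at most 10 in all, crops included, and the job is handed in when it is done.

```bash
ls; mkdir -p pics
python3 - <<'E'
from rig import r, viewer, job, readout
import cv2
for n in("side","top"):
    cv2.imwrite(f"pics/{n}0.png",viewer.grab_frame(n)[:,:,::-1]); print(n,viewer.camera_params(n))
s=readout.sense();print(s)
E
```

```text
pics
rig.py
steer.py
side {'fx': 461.31480919908046, 'fy': 461.31480919908046, 'cx': 325.7221926052101, 'cy': 245.43005808639867, 'rvec': array([ 2.29557708, -0.57447634,  0.23545241]), 'tvec': array([-449.87393277,  296.16790009,  733.44516043])}
top {'fx': 587.8662051922125, 'fy': 587.8662051922125, 'cx': 316.8560187104476, 'cy': 237.22747496504343, 'rvec': array([ 2.19085503, -2.18613586,  0.06507045]), 'tvec': array([-13.08809995, 502.42834113, 884.11965972])}
{'clock': 0.1, 'qpos': array([-1.27844829e+00,  3.53596418e-01,  1.63407506e+00, -9.04061292e-07,
        1.15521177e+00, -2.37569684e-03]), 'qvel': array([-5.31739477e-04, -2.80227160e-03, -3.29188724e-03, -1.40263390e-04,
       -1.06172030e-03, -5.56375986e-05]), 'joint_efforts': array([ 1.54629101e-04, -6.06355906e+01, -3.42817926e+01, -5.08963069e-05,
        3.97556156e-03, -2.78687239e-06]), 'eef_pos': array([ 181.44235573, -597.65139607,  252.61924828]), 'tcp_rot': array([-3.14030206e+00, -2.23942412e-06,  2.94724101e-01]), 'contact_force': array([-0.40694537, -0.28179982, -0.4943378 ]), 'wrist_torque': array([ 0.0050473 , -0.0269677 , -0.01750047]), 'grasp_force': 0.0, 'opening': 0.999168926633112}
```

View pics/side0.png

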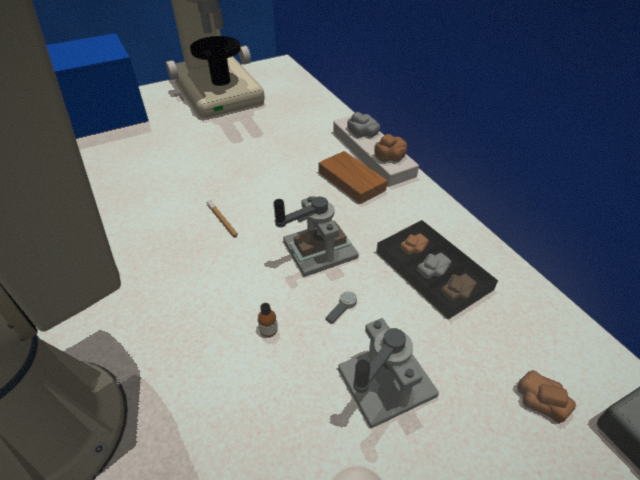

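View pics/top0.png

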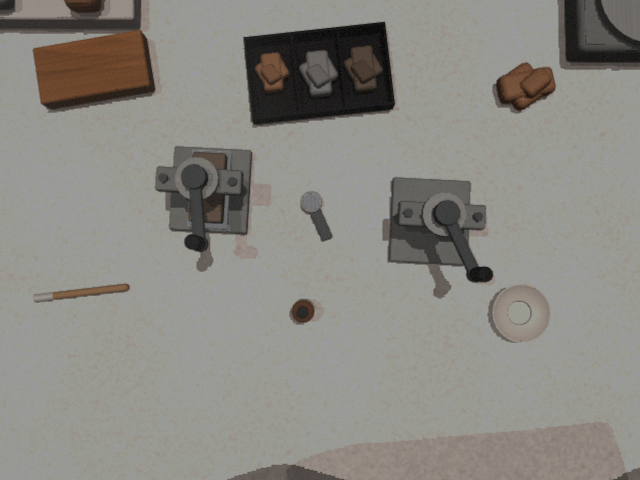

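The loaded press is the left one in the top view: slab under the bridge, knob near (196,242), spindle near (194,177). In the side view its knob is near (279,213). I'll zoom in on both.

Run:
```python
import cv2,numpy as np
a=cv2.imread("pics/top0.png")[140:260,140:260];b=cv2.imread("pics/side0.png")[180:280,250:370]
f=lambda i,k:cv2.resize(i,None,fx=k,fy=k,interpolation=cv2.INTER_CUBIC)
a=f(a,3.333);b=f(b,3.333);b=cv2.copyMakeBorder(b,0,a.shape[0]-b.shape[0],0,0,0)
cv2.imwrite("pics/z.png",cv2.convertScaleAbs(np.hstack([a,b]),alpha=1.6));print(a.shape)
```

```text
(400, 400, 3)
```

View pics/z.png

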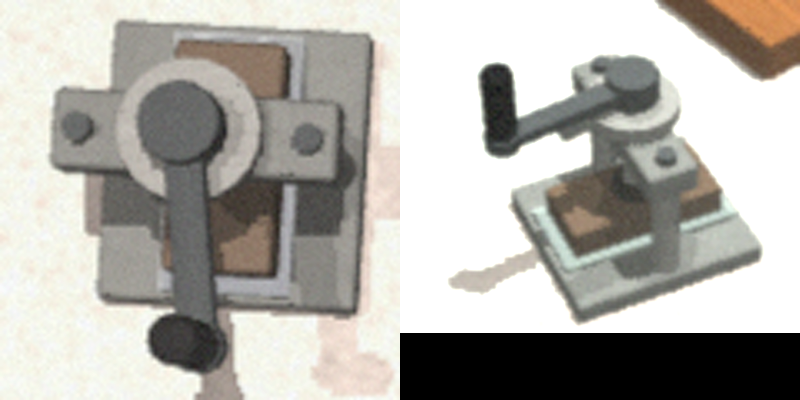

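```bash
cat > h.py <<'E'
from rig import r, viewer, job, readout
import cv2,numpy as np
from scipy.spatial.transform import Rotation as R
def P(n):
    p=viewer.camera_params(n);K=np.array([[p['fx'],0,p['cx']],[0,p['fy'],p['cy']],[0,0,1]])
    return K@np.c_[cv2.Rodrigues(p['rvec'])[0],p['tvec']]
def tri(t,s):
    x=cv2.triangulatePoints(P('top'),P('side'),np.array(t,float),np.array(s,float));return (x[:3]/x[3]).ravel()
def proj(n,X):
    q=P(n)@np.r_[X,1];return (q[:2]/q[2]).round(1)
def onz(n,uv,z):
    M=P(n);A=np.c_[M[:,0],M[:,1],-np.r_[uv,1]];return np.linalg.solve(A,-(M[:,2]*z+M[:,3]))[:2]
E
python3 - <<'E'
from h import *
k=tri((195.8,242.6),(279.1,212.1));print(k)
h=tri((194,176.6),(319.9,202.5));print(h, np.linalg.norm((h-k)[:2]))
print('topz178',onz('top',(191.6,241.4),178),onz('side',(278.7,200.5),178),'mid155',onz('top',(195.8,242.6),155),onz('side',(279.1,212.1),155))
for z in(125,135,140):print(z,onz('top',(194,176.6),z))
# spare knob
print('spare',onz('top',(481,274),155), onz('side',(362,375),155))
s=readout.sense();Rt=R.from_euler('xyz',s['tcp_rot']).as_matrix();print(Rt.round(2))
E
```

```text
[486.66809595 144.81528722 151.59720255]
[576.48442949 151.77110895 134.94153117] 90.08527752362829
topz178 [486.77671745 144.58476767] [488.72192036 146.50679643] mid155 [486.49232066 144.10239895] [485.27592466 141.07827447]
125 [577.51829413 154.15919807]
135 [575.85742946 152.02011155]
140 [575.02699712 150.95056828]
spare [ 446.79817892 -223.74900531] [ 446.62762663 -224.85596208]
[[ 0.96  0.29 -0.  ]
 [ 0.29 -0.96  0.  ]
 [ 0.   -0.   -1.  ]]
```

Careful with the scale: shifts go in shares of 250 mm and turns go in shares of 2 rad. That gives: -24.9 mm / 250 = -0.0996, 20.3 mm / 250 = 0.0812.

```bash
A='x'
python3 steer.py '[[0, 0, 0, 0.0812, -0.0996, 0, 1], [0, 0, 0, 0.0812, -0.0996, 0, 1], [0, 0, 0, 0.0812, -0.0996, 0, 1], [0, 0, 0, 0.0812, -0.0996, 0, 1], [0, 0, 0, 0.0812, -0.0996, 0, 1]]'
python3 steer.py '[[0, 0, 0, 0.0812, -0.0996, 0, 1], [0, 0, 0, 0.0812, -0.0996, 0, 1], [0, 0, 0, 0.0812, -0.0996, 0, 1], [0, 0, 0, 0.0812, -0.0996, 0, 1], [0, 0, 0, 0.0812, -0.0996, 0, 1]]'
```

```text
clock: 0.52
eef_pos: [242.7, -447.8, 252.9]
tcp_rot: [-3.141, 0.0, 0.294]
contact_force: [0.4, 0.5, 0.3]
opening: 0.999
grasp_force: 0.0
clock: 0.93
eef_pos: [303.6, -299.2, 253.1]
tcp_rot: [-3.141, 0.0, 0.294]
contact_force: [0.9, -0.0, -0.1]
opening: 0.996
grasp_force: 0.0
```

To row units: -24.9 mm / 250 = -0.0996, 20.3 mm / 250 = 0.0812.

```bash
python3 steer.py '[[0, 0, 0, 0.0812, -0.0996, 0, 1], [0, 0, 0, 0.0812, -0.0996, 0, 1], [0, 0, 0, 0.0812, -0.0996, 0, 1], [0, 0, 0, 0.0812, -0.0996, 0, 1], [0, 0, 0, 0.0812, -0.0996, 0, 1]]'|head -2
python3 steer.py '[[0, 0, 0, 0.0812, -0.0996, 0, 1], [0, 0, 0, 0.0812, -0.0996, 0, 1], [0, 0, 0, 0.0812, -0.0996, 0, 1], [0, 0, 0, 0.0812, -0.0996, 0, 1], [0, 0, 0, 0.0812, -0.0996, 0, 1]]'|head -2
python3 steer.py '[[0, 0, 0, 0.0812, -0.0996, 0, 1], [0, 0, 0, 0.0812, -0.0996, 0, 1], [0, 0, 0, 0.0812, -0.0996, 0, 1], [0, 0, 0, 0.0812, -0.0996, 0, 1], [0, 0, 0, 0.0812, -0.0996, 0, 1]]'|head -2
python3 steer.py '[[0, 0, -0.061, 0, 0, 0, 1], [0, 0, -0.061, 0, 0, 0, 1], [0, 0, -0.061, 0, 0, 0, 1], [0, 0, -0.061, 0, 0, 0, 1], [0, 0, -0.061, 0, 0, 0, 1]]'|head -3
```

```text
clock: 1.35
eef_pos: [364.5, -150.6, 253.3]
clock: 1.77
eef_pos: [425.5, -1.9, 253.2]
clock: 2.18
eef_pos: [486.4, 146.7, 253.0]
clock: 2.6
eef_pos: [486.0, 145.1, 252.9]
tcp_rot: [-3.141, 0.001, 0.911]
```

Now the rest of the turn: 19 rows more (2.32 rad), to yaw ≈ 3.22.

To row units: -0.122 rad / 2 = -0.061.

```bash
python3 steer.py '[[0, 0, -0.061, 0, 0, 0, 1], [0, 0, -0.061, 0, 0, 0, 1], [0, 0, -0.061, 0, 0, 0, 1], [0, 0, -0.061, 0, 0, 0, 1], [0, 0, -0.061, 0, 0, 0, 1]]'|head -3
python3 steer.py '[[0, 0, -0.061, 0, 0, 0, 1], [0, 0, -0.061, 0, 0, 0, 1], [0, 0, -0.061, 0, 0, 0, 1], [0, 0, -0.061, 0, 0, 0, 1], [0, 0, -0.061, 0, 0, 0, 1]]'|head -3
python3 steer.py '[[0, 0, -0.061, 0, 0, 0, 1], [0, 0, -0.061, 0, 0, 0, 1], [0, 0, -0.061, 0, 0, 0, 1], [0, 0, -0.061, 0, 0, 0, 1], [0, 0, -0.061, 0, 0, 0, 1]]'|head -3
python3 steer.py '[[0, 0, -0.061, 0, 0, 0, 1], [0, 0, -0.061, 0, 0, 0, 1], [0, 0, -0.06, 0, 0, 0, 1], [0, 0, -0.055, 0, 0, 0, 1], [0, 0, 0, 0, 0, 0, 1]]'
python3 -c "
from h import *
print(readout.sense()['qpos'])
cv2.imwrite('pics/s1.png',viewer.grab_frame('side')[:,:,::-1])"
```

```text
clock: 3.02
eef_pos: [486.1, 145.0, 253.0]
tcp_rot: [-3.141, 0.0, 1.521]
clock: 3.43
eef_pos: [486.1, 145.0, 253.0]
tcp_rot: [-3.141, -0.0, 2.131]
clock: 3.85
eef_pos: [486.1, 145.0, 253.0]
tcp_rot: [-3.141, -0.0, 2.741]
clock: 4.27
eef_pos: [486.1, 145.0, 253.0]
tcp_rot: [-3.141, -0.001, -3.069]
contact_force: [-0.8, -0.5, -0.4]
opening: 0.999
grasp_force: 0.0
[ 2.86903056e-01  1.69928006e-01  1.88103524e+00  4.22096229e-06
  1.09125274e+00 -1.35606764e+00]
```

View pics/s1.png

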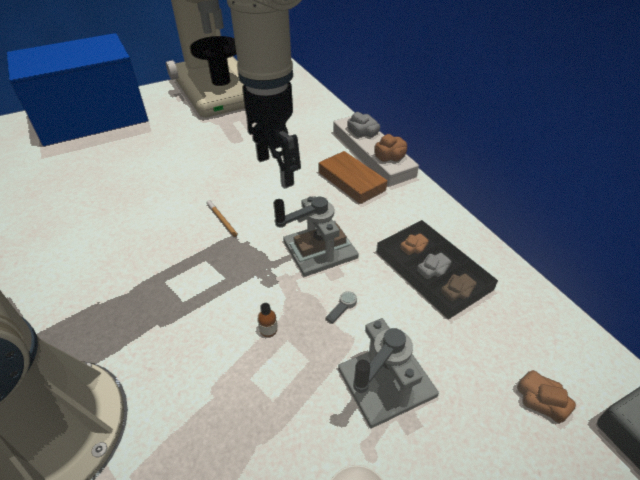

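The fingers, at (262,150) and (290,178), straddle the knob at (279,203). I'll descend to TCP z≈163 and close.

To row units: 22.5 mm / 250 = 0.09.

```bash
python3 steer.py '[[0, 0, 0, 0, 0, 0.09, 1], [0, 0, 0, 0, 0, 0.09, 1], [0, 0, 0, 0, 0, 0.09, 1], [0, 0, 0, 0, 0, 0.09, 1], [0, 0, 0, 0, 0, 0, 1]]'
python3 steer.py '[[0, 0, 0, 0, 0, 0, 0], [0, 0, 0, 0, 0, 0, 0], [0, 0, 0, 0, 0, 0, 0], [0, 0, 0, 0, 0, 0, 0], [0, 0, 0, 0, 0, 0, 0]]' 40
python3 steer.py '[[0, 0, 0, 0, 0, 0, 0], [0, 0, 0, 0, 0, 0, 0], [0, 0, 0, 0, 0, 0, 0], [0, 0, 0, 0, 0, 0, 0]]'
```

```text
clock: 4.73
eef_pos: [483.8, 144.3, 159.6]
tcp_rot: [-3.14, -0.006, -3.078]
contact_force: [-2.0, -0.4, -0.8]
opening: 1.002
grasp_force: 0.0
clock: 5.15
eef_pos: [486.9, 145.2, 164.3]
tcp_rot: [3.141, 0.002, -3.075]
contact_force: [-0.1, 0.1, -0.7]
opening: 0.298
grasp_force: 0.0
clock: 5.48
eef_pos: [486.7, 145.2, 164.1]
tcp_rot: [3.141, 0.001, -3.074]
contact_force: [-1.1, -0.2, 6.4]
opening: 0.222
grasp_force: 38.9
```

To row units: 8.98 mm / 250 = 0.0359, -0.45 mm / 250 = -0.0018, 0.1 rad / 2 = 0.05.

```bash
python3 steer.py '[[0, 0, 0.05, -0.0018, 0.0359, 0, 0], [0, 0, 0.05, -0.0018, 0.0359, 0, 0], [0, 0, 0, 0, 0, 0, 0]]'
python3 -c "
from h import *
s=readout.sense();d=s['eef_pos'][:2]-[576.3,152];print(np.hypot(*d),np.arctan2(d[1],d[0])%6.283, s['tcp_rot'][2]%6.283)"
```

```text
clock: 5.73
eef_pos: [486.9, 164.4, 164.1]
tcp_rot: [3.14, 0.0, 3.002]
contact_force: [-3.3, 2.1, 8.5]
opening: 0.222
grasp_force: 39.2
90.20627564906742 3.00398048584172 3.002390667441054
```

To row units: 8.98 mm / 250 = 0.0359, -0.45 mm / 250 = -0.0018, 0.1 rad / 2 = 0.05.

```bash
python3 steer.py '[[0, 0, 0.05, -0.0018, 0.0359, 0, 0], [0, 0, 0.05, -0.0018, 0.0359, 0, 0], [0, 0, 0, 0, 0, 0, 0]]'|sed -n '2,4p'
python3 steer.py '[[0, 0, 0.025, -0.0004, 0.018, 0, 0], [0, 0, 0, 0, 0, 0, 0]]'|sed -n '2,4p'
python3 steer.py '[[0, 0, 0.025, -0.0004, 0.018, 0, 0], [0, 0, 0, 0, 0, 0, 0]]'|sed -n '2,4p'
```

```text
eef_pos: [490.9, 182.1, 164.1]
tcp_rot: [3.14, -0.001, 2.802]
contact_force: [-5.4, 2.8, 8.4]
eef_pos: [492.2, 185.8, 164.1]
tcp_rot: [3.141, -0.001, 2.756]
contact_force: [-5.6, 4.2, 9.8]
eef_pos: [493.9, 190.0, 164.1]
tcp_rot: [3.141, -0.001, 2.706]
contact_force: [-6.6, 4.9, 8.8]
```

```bash
cat > m.py <<'E'
from h import *
s=readout.sense();d=s['eef_pos'][:2]-[576.3,152];a=np.arctan2(d[1],d[0])%6.283;u=np.array([np.cos(a),np.sin(a)]);f=s['contact_force'][:2]
print('R %.2f ang %.3f turned %.3f yaw %.3f Frad %.1f Fcw %.1f Mz %.2f'%(np.hypot(*d),a,3.222-a,s['tcp_rot'][2]%6.283,f@u,f@[u[1],-u[0]],s['wrist_torque'][2]))
E
python3 m.py
python3 steer.py '[[0, 0, 0.025, 0.0036, 0.018, 0, 0], [0, 0, 0, 0, 0, 0, 0]]'>/dev/null;python3 m.py
python3 steer.py '[[0, 0, 0.025, 0.0016, 0.018, 0, 0], [0, 0, 0, 0, 0, 0, 0]]'>/dev/null;python3 m.py
```

```text
R 90.72 ang 2.710 turned 0.512 yaw 2.706 Frad 8.1 Fcw 1.7 Mz 0.08
R 90.95 ang 2.662 turned 0.560 yaw 2.656 Frad 3.4 Fcw 1.2 Mz 0.08
R 91.10 ang 2.616 turned 0.606 yaw 2.607 Frad 0.9 Fcw -1.1 Mz 0.21
```

To row units: 4.5 mm / 250 = 0.018, 0.1 mm / 250 = 0.0004, 0.05 rad / 2 = 0.025.

```bash
python3 steer.py '[[0, 0, 0.025, 0.0004, 0.018, 0, 0], [0, 0, 0, 0, 0, 0, 0]]'>/dev/null;python3 m.py
python3 steer.py '[[0, 0, 0.025, 0, 0.018, 0, 0], [0, 0, 0, 0, 0, 0, 0]]'>/dev/null;python3 m.py
python3 steer.py '[[0, 0, 0.025, 0, 0.018, 0, 0], [0, 0, 0, 0, 0, 0, 0]]'>/dev/null;python3 m.py
python3 steer.py '[[0, 0, 0.025, 0, 0.018, 0, 0], [0, 0, 0, 0, 0, 0, 0]]'>/dev/null;python3 m.py
```

```text
R 91.22 ang 2.569 turned 0.653 yaw 2.557 Frad 0.9 Fcw -1.3 Mz 0.24
R 91.32 ang 2.521 turned 0.701 yaw 2.507 Frad 1.0 Fcw -3.0 Mz 0.30
R 91.44 ang 2.473 turned 0.749 yaw 2.457 Frad 0.8 Fcw -2.8 Mz 0.33
R 91.52 ang 2.423 turned 0.799 yaw 2.407 Frad 1.5 Fcw -2.5 Mz 0.28
```

To row units: 4.5 mm / 250 = 0.018, 0.05 rad / 2 = 0.025.

```bash
python3 steer.py '[[0, 0, 0.025, 0, 0.018, 0, 0], [0, 0, 0, 0, 0, 0, 0]]'>/dev/null;python3 m.py
python3 steer.py '[[0, 0, 0.025, 0, 0.018, 0, 0], [0, 0, 0, 0, 0, 0, 0]]'>/dev/null;python3 m.py
python3 steer.py '[[0, 0, 0.025, 0, 0.018, 0, 0], [0, 0, 0, 0, 0, 0, 0]]'>/dev/null;python3 m.py
python3 steer.py '[[0, 0, 0.025, 0, 0.018, 0, 0], [0, 0, 0, 0, 0, 0, 0]]'>/dev/null;python3 m.py
```

```text
R 91.59 ang 2.371 turned 0.851 yaw 2.357 Frad 1.8 Fcw -1.2 Mz 0.24
R 91.65 ang 2.318 turned 0.904 yaw 2.306 Frad 1.6 Fcw -0.9 Mz 0.19
R 91.73 ang 2.264 turned 0.958 yaw 2.256 Frad 1.6 Fcw 1.2 Mz 0.09
R 91.80 ang 2.211 turned 1.011 yaw 2.206 Frad 2.2 Fcw 1.9 Mz 0.04
```

```bash
python3 -c "
from h import *
a=viewer.grab_frame('top')[120:270,120:280,::-1];b=viewer.grab_frame('side')[160:280,240:370,::-1]
f=lambda i:cv2.resize(i,(400,int(i.shape[0]*400/i.shape[1])),interpolation=cv2.INTER_CUBIC)
a=f(a);b=f(b);h=max(len(a),len(b));p=lambda i:cv2.copyMakeBorder(i,0,h-len(i),0,0,0)
cv2.imwrite('pics/z2.png',cv2.convertScaleAbs(np.hstack([p(a),p(b)]),alpha=1.6))"
```

```text
(no output)
```

View pics/z2.png

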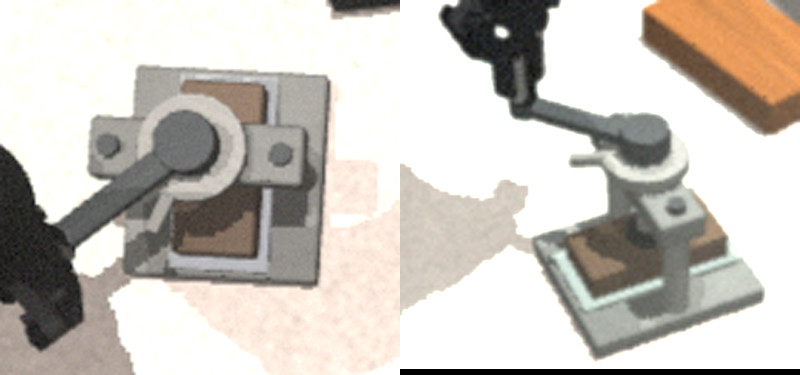

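The collar's nose (155,228) now trails the arm by about 27° in the top crop. So the screw came home near 0.55 rad of turn and the slip is about 0.46. I'll go on by about 0.22 rad.

To row units: 4.5 mm / 250 = 0.018, 0.05 rad / 2 = 0.025.

```bash
python3 steer.py '[[0, 0, 0.025, 0, 0.018, 0, 0], [0, 0, 0.025, 0, 0.018, 0, 0], [0, 0, 0, 0, 0, 0, 0]]'>/dev/null;python3 m.py
python3 steer.py '[[0, 0, 0.025, 0, 0.018, 0, 0], [0, 0, 0, 0, 0, 0, 0]]'>/dev/null;python3 m.py
python3 steer.py '[[0, 0, 0.025, 0, 0.018, 0, 0], [0, 0, 0, 0, 0, 0, 0], [0, 0, 0, 0, 0, 0, 0]]'>/dev/null;python3 m.py
```

```text
R 91.99 ang 2.111 turned 1.111 yaw 2.107 Frad 2.9 Fcw 1.5 Mz 0.02
R 92.05 ang 2.064 turned 1.158 yaw 2.057 Frad 4.1 Fcw 0.9 Mz 0.02
R 92.15 ang 2.018 turned 1.204 yaw 2.010 Frad 3.9 Fcw 1.8 Mz 0.03
```

To row units: -30 mm / 250 = -0.12, -20 mm / 250 = -0.08.

```bash
python3 steer.py '[[0, 0, 0, 0, 0, 0, 1], [0, 0, 0, 0, 0, 0, 1], [0, 0, 0, 0, 0, 0, 1], [0, 0, 0, 0, 0, 0, 1], [0, 0, 0, 0, 0, 0, 1]]'
python3 steer.py '[[0, 0, 0, 0, 0, -0.04, 1], [0, 0, 0, 0, 0, -0.08, 1], [0, 0, 0, 0, 0, -0.12, 1], [0, 0, 0, 0, 0, -0.12, 1], [0, 0, 0, 0, 0, -0.12, 1]]'
python3 steer.py '[[0, 0, 0, 0.12, 0, 0, 1], [0, 0, 0, 0.12, 0, 0, 1], [0, 0, 0, 0.12, 0, 0, 1], [0, 0, 0, 0.12, 0, 0, 1], [0, 0, 0, 0, 0, 0, 1]]'
python3 -c "
from h import *
a=viewer.grab_frame('top');b=viewer.grab_frame('side')[160:280,240:370,::-1]
cv2.imwrite('pics/top3.png',a[:,:,::-1]);a=a[120:270,120:280,::-1]
f=lambda i:cv2.resize(i,(400,int(i.shape[0]*400/i.shape[1])),interpolation=cv2.INTER_CUBIC)
a=f(a);b=f(b);h=max(len(a),len(b));p=lambda i:cv2.copyMakeBorder(i,0,h-len(i),0,0,0)
cv2.imwrite('pics/z3.png',cv2.convertScaleAbs(np.hstack([p(a),p(b)]),alpha=1.6))"
```

```text
clock: 9.17
eef_pos: [535.3, 234.0, 163.0]
tcp_rot: [-3.141, 0.0, 2.009]
contact_force: [-0.1, 0.2, 0.2]
opening: 0.912
grasp_force: 0.0
clock: 9.58
eef_pos: [535.3, 234.1, 285.2]
tcp_rot: [-3.141, 0.0, 2.009]
contact_force: [1.1, 0.5, 0.3]
opening: 1.0
grasp_force: 0.0
clock: 10.0
eef_pos: [482.8, 346.8, 284.2]
tcp_rot: [3.141, -0.002, 2.011]
contact_force: [0.2, 0.4, -0.2]
opening: 0.997
grasp_force: 0.0
```

View pics/z3.png

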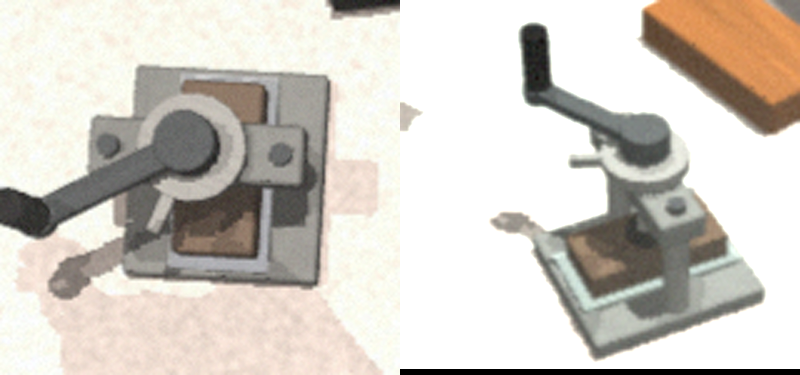

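The nose hasn't moved from (155,228), so the screw is home. The arm, with its end at (40,215), leads it by about 39° (0.68 rad), past the first click and well short of the second. The gripper is clear.

```bash
python3 -c "
from rig import r, viewer, job, readout
print(job.sign_off())"
```

```text
the job is handed in; nothing more can be done
None
```

The loaded press is tightened and handed in: the screw is home and the clutch slipped over the first click only (about 0.68 rad, read from the images), and I never touched the empty press; no verdict came back.

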